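# Return a pin gauge to its graded rack

### The arm

A 6-joint arm with a two-finger parallel gripper is mounted at the origin on a cart in front of the work surface, level with it; the furniture and walls round the work are solid. World frame = base frame: x ahead of the robot, y to its left, z up, the work surface at z = 0. Lengths are in mm, angles in rad, forces in N, time in s.
With the tool pointing down it reaches from about 350 to 1000 mm from the base axis. Payload 7.1 kg.
Tool frame: the origin (TCP) lies at the very end of the fingers, on their centre line; the grasp point (between the pads) lies 19 mm behind it; z points along the fingers, y is the line along which they close (so a half turn about z gives the same grasp; the last joint's range is limited). The gripper opens to 85 mm and grips with 20 to 120 N. Pads are 22 mm wide; open, the fingers measure 114 mm over their backs; the gripper's body (76 mm by 85 mm) begins 54 mm behind the grasp point. The pads swing forward as they close: fully open they stand 13 mm farther back than shut.
Start: joints at [1.084, 0.423, 1.63, -0, 1.089, -0.019], TCP at [281.795, 557.85, 231.319] pointing down, gripper open.
Joint ranges: [-3, 3], [-0.9, 2.11], [0.09, 2.58], [-1.31, 4.45], [0.11, 2.69], [-2.54, 2.54]. Speed limits (rad/s): [2.39, 2.39, 3.01, 3.14, 3.14, 3.14].

### API

Orientations are given as a unit quaternion [x, y, z, w].
In Python, from workcell import state, snapshot, job_done gives the robot as it stands.
- The arm moves only by the tool apply_moves, never from a script. Its argument "rows" is one flat list of numbers, 4 for each row, row after row: the shift along the tool's x, y, z in mm, then the turn about the tool's z in rad. In form: [x, y, z, roll, x, y, z, roll, ...]. A call has exactly 5 rows; each row is the pose to reach, as a shift and turn from the pose commanded when the call began, along the tool's axes at that moment; what a row does not reach only later rows make up. A row lasts 1/10 s, in which the tool goes at most 50 mm and 8.59 degrees, less where a joint would pass 70% of its speed; a pose out of reach is approached as far as the arm can. A call with a gripper value outside its range is refused whole. "claw" is the gripper's target within -1 to 1 (shut at 1, half-way at 0, fully open at -1), set as the call begins (left out, the last holds). The fingers move at their own pace and stop on an object; "grip_force" is the grip in N (left out, the last holds). Time passes only in rows, so rows that repeat a pose let the fingers close, or fill a call up. It gives the time, the measured TCP pose, the force, the opening and the grip force at its end, in the units of the state.
- state(): the state, without advancing time (a new reading comes with each control period).
- snapshot(name): name is "scene" or "top" or "wrist"; returns a dict with "frame" (480x640x3 uint8, red, green, blue), "camera_matrix" (3x3 intrinsics, pixels), "dist_coeffs" ([k1, k2, p1, p2, k3] as OpenCV has them; the pictures are not rectified), "camera_from_world" (4x4, takes a point from world to camera coordinates); the wrist camera has in their place "mount" (4x4, takes a point from camera to tool coordinates, whose origin is the TCP and whose axes are the flange's). Camera axes: x right, y up, looking along -z (the intrinsics and any distortion apply to the point x, -y, -z); pixel columns grow to the right and rows downward; lengths in mm; the calibration is good to about 2 mm. A picture is of the moment at which its call begins: read the wrist's pose just before it. There is no depth.
- job_done(): hands the job in; it is judged then, once.
The state is a dict: "time_s": time; "joints": joint angles; "joint_vel": joint speeds; "joint_torque": joint torques, N m; "eef_pos": TCP position; "orientation": TCP orientation; "force": force on the tool from outside, world axes, zero at the start; "torque": the same for the moment, N m; "gripper_width": finger opening in mm; "grip_force": force on a finger pad.
Only numpy, scipy, OpenCV 4.12 (cv2) and the standard library are available. Lean on these libraries where they do the work, as an engineer would, in place of code of your own. Each camera call takes 0.05 s, during which the arm holds its last target. There are 200 camera calls.

### The job

Put the steel pin gauge that stands on the yellow pad back into the rack, in the hole that matches its diameter, fully home and upright, and let go. The blue hole strip floats on springs and has about a centimetre of play either way along its row, so find the hole by feel, resting the pin lightly on the strip and never pressing hard (stay under 20 N). Leave the two gauges on the red pad standing where they are and do not disturb the other things.

Things in the scene. Friction and masses are not known exactly. Their poses are not given: they have to be found in the camera images.
- rack: fixed aluminium frame 66x198x36 mm with a blue strip 44x146 mm in it, strip top 48 mm above the bench; origin: centre of the underside. Four blind holes in the strip along the frame's y, for 14, 18, 22, 26 mm pins, at y = -51, -17, 17, 51 mm in mid position; each 1 mm wider than its pin, 24 mm deep, 1 mm chamfer. The strip lies up to 12 mm off mid along y; poses do not show this
- hole_14 (a point): point on the rack frame at the height of the strip's top (48 mm above the bench), where the centre of the 14 mm hole's mouth would be with the strip in mid position; the real hole lies up to 12 mm from it, along the rack's y axis (friction of about 14 N keeps the strip there); axes as the rack's, z up. The strip is sprung: it starts to sink at about 4 N, 0.6 N more per mm, hard stop after 10 mm
- hole_18 (a point): point on the rack frame at the height of the strip's top (48 mm above the bench), where the centre of the 18 mm hole's mouth would be with the strip in mid position; the real hole lies up to 12 mm from it, along the rack's y axis (friction of about 14 N keeps the strip there); axes as the rack's, z up. The strip is sprung: it starts to sink at about 4 N, 0.6 N more per mm, hard stop after 10 mm
- hole_22 (a point): point on the rack frame at the height of the strip's top (48 mm above the bench), where the centre of the 22 mm hole's mouth would be with the strip in mid position; the real hole lies up to 12 mm from it, along the rack's y axis (friction of about 14 N keeps the strip there); axes as the rack's, z up. The strip is sprung: it starts to sink at about 4 N, 0.6 N more per mm, hard stop after 10 mm
- hole_26 (a point): point on the rack frame at the height of the strip's top (48 mm above the bench), where the centre of the 26 mm hole's mouth would be with the strip in mid position; the real hole lies up to 12 mm from it, along the rack's y axis (friction of about 14 N keeps the strip there); axes as the rack's, z up. The strip is sprung: it starts to sink at about 4 N, 0.6 N more per mm, hard stop after 10 mm
- gauge_14: loose plain steel pin gauge, a round pin 14 mm in diameter and 75 mm long, standing upright, with two thin dark rings near the top; small chamfer at the foot; origin at the centre of its foot, z up along the pin; 90 g
- gauge_18: loose plain steel pin gauge, a round pin 18 mm in diameter and 75 mm long, standing upright, with two thin dark rings near the top; small chamfer at the foot; origin at the centre of its foot, z up along the pin; 149 g
- gauge_22: loose plain steel pin gauge, a round pin 22 mm in diameter and 75 mm long, standing upright, with two thin dark rings near the top; small chamfer at the foot; origin at the centre of its foot, z up along the pin; 222 g
- pad_yellow: fixed round yellow pad, 58 mm across, 3 mm thick; one gauge, the one to put away, stands near its middle; origin at the centre of its underside
- pad_red: fixed red rectangular pad 56 x 112 mm (x, y), 3 mm thick; two gauges stand on it about 28 mm either side of its middle; origin at the centre of its underside
- tachometer: loose orange hand meter 54 x 114 x 30 mm lying near the left front corner of the bench, a bystander; origin at the centre of its underside
- impeller_1: loose black fan impeller 55 mm across, 20 mm high, left of the test nest, a bystander; origin at the centre of its underside
Mind the look-alikes: they are no part of the job. Leave any green or purple look-alike of the gauge_18 alone.

How it is judged (in metres and radians):
On the way:
1. a gauge is lifted clear of the pads (height (world z) of any of gauge_14, gauge_18, gauge_22 above 0.035 m), for 0.1 s.
At the end, for the whole second after the job is handed in: The gauge from the yellow pad stands in the hole of its own diameter: its foot at least 19 mm below the strip's top, within 14 mm horizontally of that hole's mid position, tilted less than 0.1 rad, at rest; the other two gauges stand upright on the red pad, within 50 mm of its centre (((z of gauge_14 in the frame of hole_14 below -0.019 m and horizontal distance between gauge_14 and hole_14 below 0.014 m and angle between each of gauge_14, gauge_18, gauge_22's own z axis and vertical below 0.1 rad and linear speed of gauge_14 below 0.02 m/s and horizontal distance between each of gauge_18, gauge_22 and pad_red below 0.05 m and height (world z) of each of gauge_18, gauge_22 below 0.015 m) or (z of gauge_18 in the frame of hole_18 below -0.019 m and horizontal distance between gauge_18 and hole_18 below 0.014 m and angle between each of gauge_18, gauge_14, gauge_22's own z axis and vertical below 0.1 rad and linear speed of gauge_18 below 0.02 m/s and horizontal distance between each of gauge_14, gauge_22 and pad_red below 0.05 m and height (world z) of each of gauge_14, gauge_22 below 0.015 m) or (z of gauge_22 in the frame of hole_22 below -0.019 m and horizontal distance between gauge_22 and hole_22 below 0.014 m and angle between each of gauge_22, gauge_14, gauge_18's own z axis and vertical below 0.1 rad and linear speed of gauge_22 below 0.02 m/s and horizontal distance between each of gauge_14, gauge_18 and pad_red below 0.05 m and height (world z) of each of gauge_14, gauge_18 below 0.015 m))); the robot touches nothing.
It fails at once if a gauge is pressed on the rack with more than 20 N (contact force between any of gauge_14, gauge_18, gauge_22 and rack above 20 N).
It fails at once if a gauge is tipped over (angle between any of gauge_14, gauge_18, gauge_22's own z axis and vertical above 0.6 rad).
It fails at once if two gauges have been moved (a gauge on the red pad was disturbed) (distance of each of gauge_14, gauge_18 from where it was at the start of the episode above 0.02 m or distance of each of gauge_14, gauge_22 from where it was at the start of the episode above 0.02 m or distance of each of gauge_18, gauge_22 from where it was at the start of the episode above 0.02 m).
It fails at once if the meter or the impeller is moved by more than 20 mm (distance of any of tachometer, impeller_1 from where it was at the start of the episode above 0.02 m).
It also fails if it takes over 42 s, if anything falls off the work surface, if the arm or the gripper's body presses on something with over 40 N, if the wrist force passes 120 N, or if a joint passes its speed limit or range.

## Working session

There is one attempt and no reset: what is moved stays moved. The work goes in short steps, Python scripts to look and compute and a tool call to move; the robot and the scene stay as the last step left them, time stands still between calls to the robot, and variables do not carry over. Pictures are saved under pics/ and viewed, at most 10 in all, crops included, and the job is handed in when it is done.

Besides the shell and the picture viewer there is one more tool, called after "Call:" by a JSON object that holds its "op" and its "data". apply_moves: Moves the arm, as the interface text tells. Its arguments: {"type":"object","properties":{"rows":{"type":"array","items":{"type":"number"}},"claw":{"type":"number"},"grip_force":{"type":"number"}},"required":["rows"]}

```bash
mkdir -p pics
cat > h.py <<'E'
import numpy as np, cv2
from workcell import state, snapshot, job_done
from scipy.spatial.transform import Rotation as R
def ray(s,uv,T=None):
    # returns origin, dirs in world
    K=np.array(s["camera_matrix"]);d=np.array(s["dist_coeffs"],float)
    p=cv2.undistortPoints(np.array(uv,float).reshape(-1,1,2),K,d).reshape(-1,2)
    v=np.c_[p[:,0],-p[:,1],-np.ones(len(p))]
    M=np.linalg.inv(np.array(s["camera_from_world"])) if T is None else T
    return M[:3,3],v@M[:3,:3].T
def at_z(s,uv,z,T=None):
    o,v=ray(s,uv,T); return o+v*((z-o[2])/v[:,2])[:,None]
def wristT(s,st):
    T=np.eye(4);T[:3,:3]=R.from_quat(st["orientation"]).as_matrix();T[:3,3]=st["eef_pos"]
    return T@np.array(s["mount"])
def save(n,im): cv2.imwrite(f"pics/{n}.png",cv2.cvtColor(im,cv2.COLOR_RGB2BGR))
E
python3 - <<'E'
from h import *
import pickle
st=state();print(st)
d={n:snapshot(n) for n in("top","scene")}
pickle.dump(d,open("d0.pkl","wb"))
for n in d: save(n+"0",d[n]["frame"])
E
```

```text
{'time_s': 0.0, 'joints': array([ 1.08400102e+00,  4.23807389e-01,  1.63071672e+00, -1.38673671e-05,
        1.08862296e+00, -1.89818125e-02]), 'joint_vel': array([-0.0005099 , -0.0008492 , -0.00082612, -0.00090773, -0.00045812,
       -0.00084904]), 'joint_torque': array([ 8.54517129e-04, -5.57388175e+01, -2.81736159e+01,  4.25534722e-05,
        7.42445147e-03,  1.56929595e-06]), 'eef_pos': array([281.54003459, 557.3620593 , 230.55609015]), 'orientation': array([ 2.31776441e-01,  9.72768769e-01, -7.54023894e-04, -1.88513284e-04]), 'force': array([-0.61229003,  0.17747849, -0.27986867]), 'torque': array([-0.00448401, -0.03351054, -0.00091951]), 'grip_force': 0.0, 'gripper_width': 84.81585795191032}
```

View pics/top0.png

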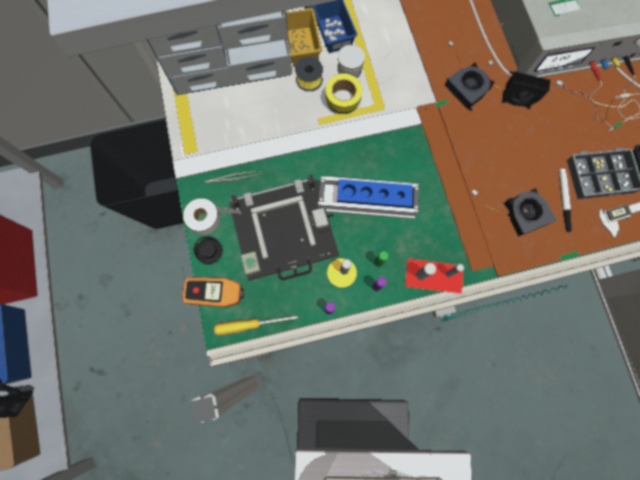

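View pics/scene0.png

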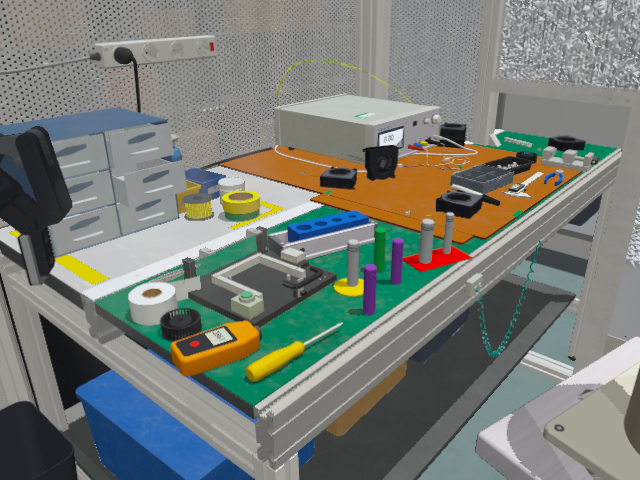

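The top view shows these candidates:
- **Steel pin:** on the yellow pad, top at (346,266), pad centre (342,273).
- **Steel pins:** on the red pad, at (429,269) and (459,269).
- **Look-alikes:** green at (383,257), purple at (380,283) and (330,307).

I choose the steel pin on the yellow pad. The blue strip runs from (338,190) to (414,195), with its largest hole on the left. Next I'll check the choice in a close crop and take positions.

Run:
```python
from h import *
import pickle
d=pickle.load(open("d0.pkl","rb"));t=d["top"];s=d["scene"]
print(np.round(np.linalg.inv(t["camera_from_world"])[:3,3]))
names=["yellowpad","redpad","rackTLcorner"]
print("yp",at_z(t,[[342,273]],3)[0].round(),"red",at_z(t,[[435,275.5]],3)[0].round())
print("pintops",at_z(t,[[346,264],[429,267],[460,267]],76).round())
print("look",at_z(t,[[383,257],[380,283],[330,307]],75).round())
print("holes",at_z(t,[[348,191],[367,192],[385,193],[402,194]],48).round(1))
print("imp, tach",at_z(t,[[208,249],[212,292]],20).round())
a=cv2.resize(t["frame"][165:325,300:480],None,fx=4,fy=4,interpolation=cv2.INTER_CUBIC)[:600]
b=cv2.resize(s["frame"][200:320,280:480],None,fx=4,fy=4,interpolation=cv2.INTER_CUBIC)
save("topcrop",a);save("scenecrop",b)
```

```text
[334. 130. 876.]
yp [477.  78.   3.] red [ 476. -105.    3.]
pintops [[ 481.   76.   76.]
 [ 479.  -75.   76.]
 [ 481. -132.   76.]]
look [[496.   8.  75.]
 [448.  14.  75.]
 [404. 103.  75.]]
holes [[631.8  70.8  48. ]
 [630.6  33.5  48. ]
 [629.5  -1.9  48. ]
 [628.3 -35.3  48. ]]
imp, tach [[515. 342.  20.]
 [431. 328.  20.]]
```

View pics/topcrop.png

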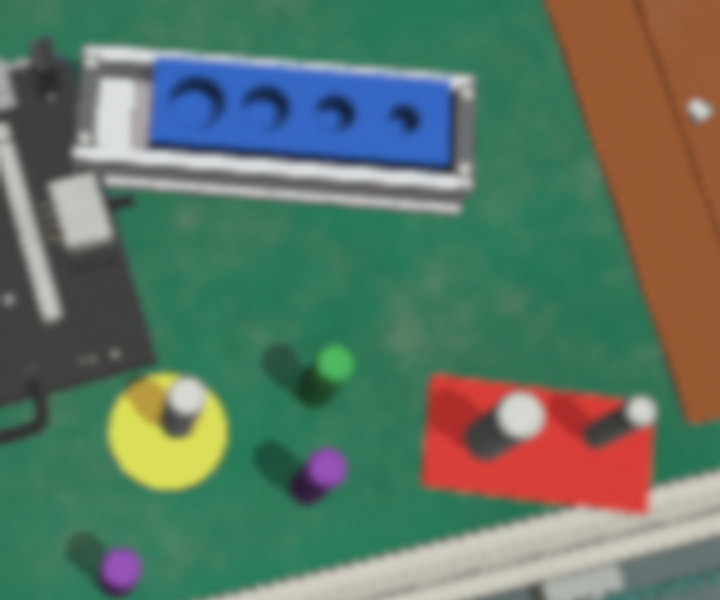

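View pics/scenecrop.png

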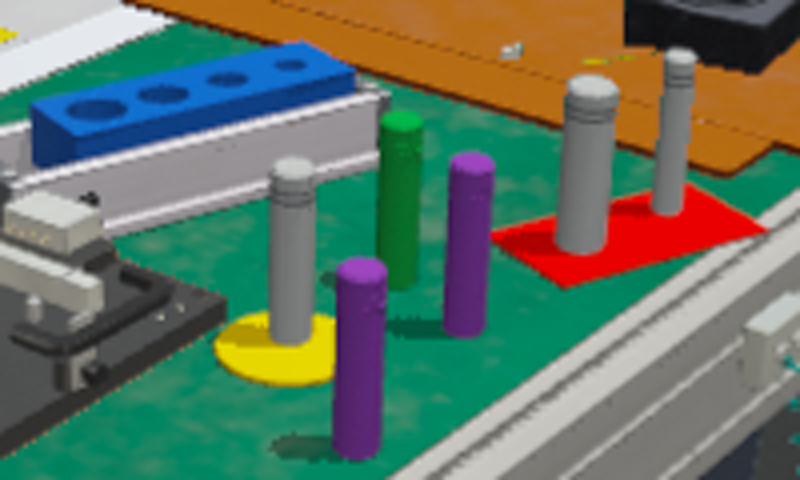

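The crops agree with each other. The steel pin on the yellow pad (crop (186,396)) is mid-sized, between the 22 mm pin at (520,415) and the 14 mm pin at (640,411), so it is gauge_18. The strip sits toward the right end of the frame (-y). Its 18 mm hole is third from the left, at crop (335,113).

```bash
cat >> h.py <<'E'
def go(tgt,ang=None):
    """tool-axes shift to world target; ang = desired heading of tool y (deg)"""
    st=state();Rm=R.from_quat(st["orientation"]).as_matrix();p=np.array(st["eef_pos"])
    a=np.degrees(np.arctan2(Rm[1,1],Rm[0,1]))
    print("t",round(st["time_s"],2),"pos",p.round(2),"yhead",a.round(2),"tilt",np.degrees(np.arccos(-Rm[2,2])).round(2),"F",np.round(st["force"],1),"w",round(st["gripper_width"],1))
    print("shift",(Rm.T@(np.array(tgt)-p)).round(1),"roll",None if ang is None else round(-np.radians(ang-a),3))
E
python3 - <<'E'
from h import *
import pickle
t=pickle.load(open("d0.pkl","rb"))["top"]
print(at_z(t,[[300+177/4,165+423/4]],3),at_z(t,[[300+186/4,165+396/4]],78),at_z(t,[[300+x/4,165+y/4] for x,y in((196,103),(265,108),(335,113),(405,119))],48))
# strip edges
print(at_z(t,[[300+x/4,165+y/4] for x,y in((152,58),(452,80),(449,165),(151,146))],48))
s=snapshot("wrist");print(np.round(s["mount"],3),np.round(s["camera_matrix"]))
go([480,77,200],88)
E
```

```text
[[481.30329708  74.10212237   3.        ]] [[481.06425483  74.90972726  78.        ]] [[ 6.32322936e+02  6.87955938e+01  4.80000000e+01]
 [ 6.30599627e+02  3.49339051e+01  4.80000000e+01]
 [ 6.28900823e+02  5.75456509e-01  4.80000000e+01]
 [ 6.26694716e+02 -3.37908111e+01  4.80000000e+01]]
[[655.30793221  90.61951246  48.        ]
 [647.67174049 -57.64587859  48.        ]
 [603.57405293 -54.68286852  48.        ]
 [609.58219589  90.63011269  48.        ]]
[[-1.00000e-03  9.45000e-01  3.27000e-01  8.34690e+01]
 [ 1.00000e+00  1.00000e-03 -0.00000e+00  2.43000e-01]
 [-1.00000e-03  3.27000e-01 -9.45000e-01 -1.42154e+02]
 [ 0.00000e+00  0.00000e+00  0.00000e+00  1.00000e+00]] [[390.   0. 320.]
 [  0. 390. 239.]
 [  0.   0.   1.]]
t 0.15 pos [281.62 557.51 230.71] yhead 63.2 tilt 0.07 F [ 0.4 -0.7 -0.2] w 85.6
shift [-393.7 -339.4   31.1] roll -0.433
```

Call:
{"op": "apply_moves", "data": {"rows": [-38,-33,3,-0.09,-76,-66,6,-0.18,-114,-99,9,-0.27,-152,-132,12,-0.36,-190,-165,15,-0.416], "claw": -0.2}}

```text
time_s: 0.65
eef_pos: [376.4, 325.0, 216.3]
orientation: [0.024, 1.0, -0.0, 0.0]
force: [0.8, 0.0, 0.4]
gripper_width: 51.7
grip_force: 0.0
```

```bash
python3 -c "
from h import *
go([480,77,200],87)"
```

```text
t 0.65 pos [376.41 324.99 216.25] yhead 87.25 tilt 0.01 F [0.8 0.  0.4] w 51.7
shift [-115.4 -242.7   16.3] roll 0.004
```

Call:
{"op": "apply_moves", "data": {"rows": [-21,-44,3,0,-42,-88,6,0,-63,-132,9,0,-84,-176,12,0,-105,-220,16,0]}}

```text
time_s: 1.15
eef_pos: [470.1, 99.8, 200.5]
orientation: [0.026, 1.0, 0.0, 0.0]
force: [1.0, 0.5, 0.3]
gripper_width: 51.4
grip_force: 0.0
```

Call:
{"op": "apply_moves", "data": {"rows": [-10,-20,0,0,-10,-20,0,0,-10,-20,0,0,-10,-20,0,0,-10,-20,0,0]}}

```text
time_s: 1.65
eef_pos: [478.2, 82.3, 200.4]
orientation: [0.025, 1.0, 0.0, -0.0]
force: [-0.4, -0.3, 1.1]
gripper_width: 51.4
grip_force: 0.0
```

```bash
python3 -c "
from h import *
import pickle
go([480,77,200],87)
st=state();s=snapshot('wrist');pickle.dump((st,s),open('w1.pkl','wb'));save('w1',s['frame'])"
```

```text
t 1.65 pos [478.17  82.28 200.44] yhead 87.13 tilt 0.01 F [-0.4 -0.3  1.1] w 51.4
shift [-2.1 -5.2  0.4] roll 0.002
```

View pics/w1.png

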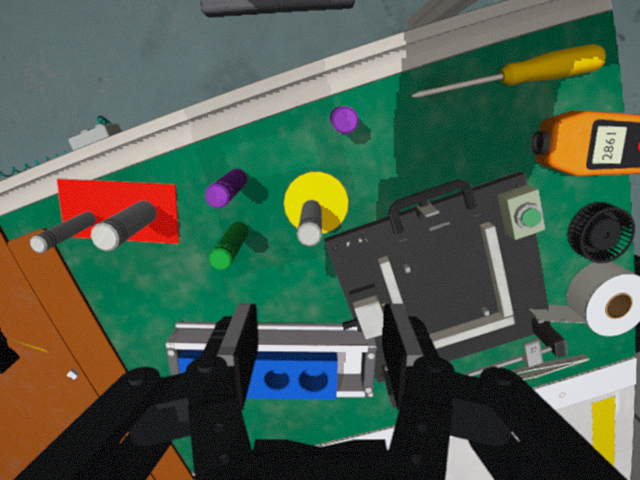

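The wrist view shows the pin on the yellow pad, with its top face centred at about (310,234) and its foot near (312,206). The green and purple look-alikes stand clear, and the nest plate corner is at (330,240).

```bash
python3 -c "
from h import *
import pickle
st,s=pickle.load(open('w1.pkl','rb'));T=wristT(s,st)
print(at_z(s,[[310,234]],78,T),at_z(s,[[316.5,202]],3,T),at_z(s,[[313,381],[276,381]],48,T))
print(at_z(s,[[330,240],[370,310],[355,280]],25,T).round())
p=at_z(s,[[310,234]],78,T)[0]
go([p[0],p[1],120],87)"
```

```text
[[481.883383    75.14540038  78.        ]] [[476.81592069  79.53648976   3.        ]] [[634.88805473  68.14578428  48.        ]
 [633.29817041  33.8895666   48.        ]]
[[506.  90.  25.]
 [576. 124.  25.]
 [545. 111.  25.]]
t 1.7 pos [478.24  82.23 200.48] yhead 87.13 tilt 0.01 F [0.6 0.4 0.5] w 51.3
shift [-4.  -6.9 80.5] roll 0.002
```

Call:
{"op": "apply_moves", "data": {"rows": [-2,-3,30,0,-4,-7,60,0,-4,-7,90,0,-4,-7,105,0,-4,-7,105,0]}}

```text
time_s: 2.2
eef_pos: [480.5, 74.5, 93.6]
orientation: [0.025, 1.0, -0.0, -0.002]
force: [0.3, 0.4, 0.0]
gripper_width: 51.3
grip_force: 0.0
```

```bash
python3 -c "
from h import *
st=state();s=snapshot('wrist');T=wristT(s,st)
go([481.8,75.1,42],87)
import pickle;pickle.dump((st,s),open('w2.pkl','wb'));save('w2',s['frame'])"
```

```text
t 2.25 pos [481.44  74.56  94.79] yhead 87.1 tilt 0.13 F [ 0.2 -0.6 -0.1] w 51.0
shift [-0.5  0.6 52.8] roll 0.002
```

View pics/w2.png

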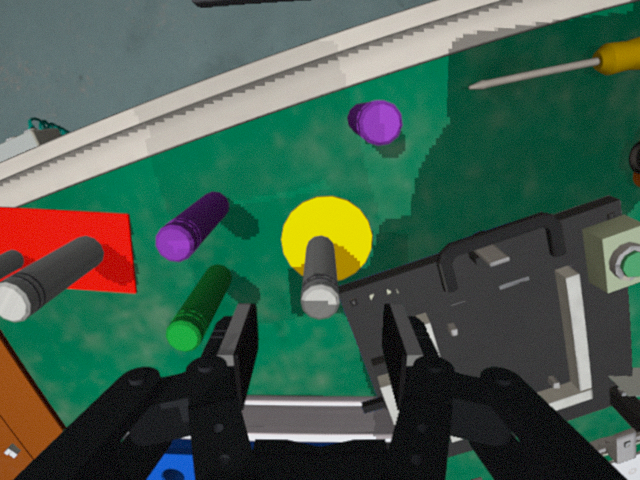

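The pin top is at (320,301), centred between the fingers at columns 240 and 400. The nest plate is low.

```bash
python3 -c "
from h import *
import pickle
st,s=pickle.load(open('w2.pkl','rb'));T=wristT(s,st)
p=at_z(s,[[320,301]],78,T)[0];print(p)
go([p[0],p[1],42],87)"
```

```text
[481.15494316  74.52471918  78.        ]
t 2.25 pos [481.44  74.56  94.79] yhead 87.1 tilt 0.13 F [ 0.2 -0.6 -0.1] w 51.0
shift [ 0.2 -0.  52.8] roll 0.002
```

Call:
{"op": "apply_moves", "data": {"rows": [0,0,15,0,0,0,30,0,0,0,45,0,0,0,53,0,0,0,53,0]}}

```text
time_s: 2.75
eef_pos: [482.3, 74.3, 42.5]
orientation: [0.026, 1.0, -0.0, -0.0]
force: [0.2, -0.7, -1.1]
gripper_width: 51.2
grip_force: 0.0
```

Call:
{"op": "apply_moves", "data": {"rows": [0,0,0,0,0,0,0,0,0,0,0,0,0,0,0,0,0,0,0,0], "claw": 1, "grip_force": 50}}

```text
time_s: 3.25
eef_pos: [482.9, 74.1, 43.4]
orientation: [0.026, 1.0, 0.0, 0.001]
force: [-0.5, 1.4, 5.8]
gripper_width: 16.8
grip_force: 48.7
```

Call:
{"op": "apply_moves", "data": {"rows": [0,0,0,0,0,0,0,0,0,0,0,0,0,0,0,0,0,0,0,0]}}

```text
time_s: 3.75
eef_pos: [482.9, 74.2, 43.4]
orientation: [0.026, 1.0, 0.0, 0.001]
force: [-0.3, 0.8, 7.2]
gripper_width: 17.0
grip_force: 48.7
```

Call:
{"op": "apply_moves", "data": {"rows": [0,0,-12,0,0,0,-40,0,0,0,-80,0,0,0,-110,0,0,0,-110,0]}}

```text
time_s: 4.25
eef_pos: [484.9, 74.3, 156.9]
orientation: [0.026, 1.0, 0.001, 0.004]
force: [1.3, 0.3, -1.5]
gripper_width: 16.6
grip_force: 49.0
```

```bash
python3 -c "
from h import *
go([630.5,0.2,155],87)"
```

```text
t 4.25 pos [484.89  74.3  156.93] yhead 87.03 tilt 0.46 F [ 1.3  0.3 -1.5] w 16.6
shift [-149.2  -66.5    3. ] roll 0.001
```

Call:
{"op": "apply_moves", "data": {"rows": [-35,-10,0,0,-75,-25,0,0,-110,-45,0,0,-140,-60,0,0,-149,-66,0,0]}}

```text
time_s: 4.75
eef_pos: [629.9, -1.3, 151.8]
orientation: [0.027, 1.0, -0.0, 0.001]
force: [-0.3, -0.5, -1.1]
gripper_width: 16.8
grip_force: 48.9
```

Call:
{"op": "apply_moves", "data": {"rows": [0,0,0,0,0,0,0,0,0,0,0,0,0,0,0,0,0,0,0,0]}}

```text
time_s: 5.25
eef_pos: [627.1, 0.9, 152.6]
orientation: [0.026, 1.0, 0.0, -0.0]
force: [0.2, -0.4, -1.2]
gripper_width: 16.5
grip_force: 48.9
```

```bash
python3 -c "
from h import *
import pickle
go([630.5,0.2,155],87)
st=state();s=snapshot('wrist');pickle.dump((st,s),open('w3.pkl','wb'));save('w3',cv2.resize(s['frame'][180:420,160:480],None,fx=2.5,fy=2.5,interpolation=cv2.INTER_CUBIC))"
```

```text
t 5.25 pos [627.11   0.93 152.64] yhead 87.07 tilt 0.01 F [ 0.2 -0.4 -1.2] w 16.5
shift [-3.4 -0.6 -2.4] roll 0.001
```

View pics/w3.png

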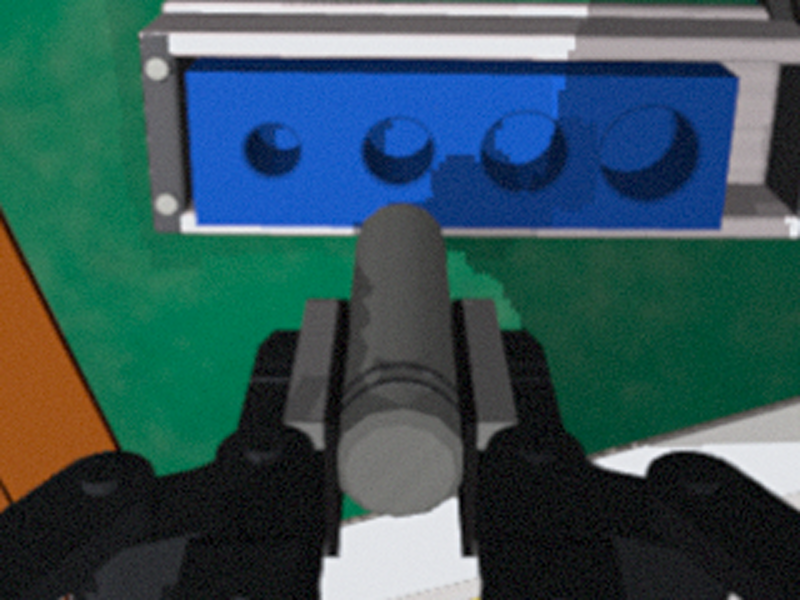

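The wrist crop shows all four hole mouths: 14 mm at (273,149), 18 mm at (398,150), 22 mm at (524,151) and 26 mm at (649,152). The held pin is upright, with its top centred at (400,463) and the robot-side edge of its foot at (401,204).

```bash
python3 -c "
from h import *
import pickle
st,s=pickle.load(open('w3.pkl','rb'));T=wristT(s,st);zt=st['eef_pos'][2]
c=lambda l:[[160+x/2.5,180+y/2.5] for x,y in l]
h=at_z(s,c([(273,149),(397.5,150.5),(524,151),(649,152)]),48,T);print(h.round(1))
print(at_z(s,c([(192,68),(739,74),(722,228),(198,226)]),48,T).round(1))
pt=at_z(s,c([(400,463),(400,410),(400,516)]),zt+34.6,T);pf=at_z(s,c([(401,204)]),zt-40.4,T)
print('top',pt.round(1),'foot edge',pf.round(1), (pf+[9,0,0]).round(1),st['eef_pos'])"
```

```text
[[ 6.275e+02 -3.300e+01  4.800e+01]
 [ 6.296e+02  3.000e-01  4.800e+01]
 [ 6.316e+02  3.420e+01  4.800e+01]
 [ 6.336e+02  6.800e+01  4.800e+01]]
[[604.1 -52.2  48. ]
 [613.   91.4  48. ]
 [657.2  89.3  48. ]
 [648.9 -55.9  48. ]]
top [[6.251e+02 1.000e+00 1.872e+02]
 [6.168e+02 1.500e+00 1.872e+02]
 [6.338e+02 6.000e-01 1.872e+02]] foot edge [[618.8   1.7 112.2]] [[627.8   1.7 112.2]] [627.1061499    0.93453599 152.63713002]
```

Call:
{"op": "apply_moves", "data": {"rows": [-3,-1,15,0,-3,-1,30,0,-3,-1,45,0,-3,-1,56,0,-3,-1,56,0]}}

```text
time_s: 5.8
eef_pos: [628.8, -0.8, 93.6]
orientation: [0.026, 1.0, -0.0, -0.002]
force: [0.4, 0.2, -1.9]
gripper_width: 16.6
grip_force: 48.9
```

Call:
{"op": "apply_moves", "data": {"rows": [0,0,0,0,0,0,0,0,0,0,0,0,0,0,0,0,0,0,0,0]}}

```text
time_s: 6.3
eef_pos: [630.8, -0.8, 96.9]
orientation: [0.026, 1.0, -0.0, 0.0]
force: [-0.2, -0.1, -1.5]
gripper_width: 16.7
grip_force: 48.9
```

```bash
python3 -c "
from h import *
import pickle
go([629.6,0.3,88.4],86.6)
st=state();s=snapshot('wrist');pickle.dump((st,s),open('w4.pkl','wb'));save('w4',cv2.resize(s['frame'][180:420,160:480],None,fx=2.5,fy=2.5,interpolation=cv2.INTER_CUBIC))"
```

```text
t 6.3 pos [630.8   -0.78  96.91] yhead 87.03 tilt 0.04 F [-0.2 -0.1 -1.5] w 16.7
shift [1.3 1.  8.5] roll 0.008
```

View pics/w4.png

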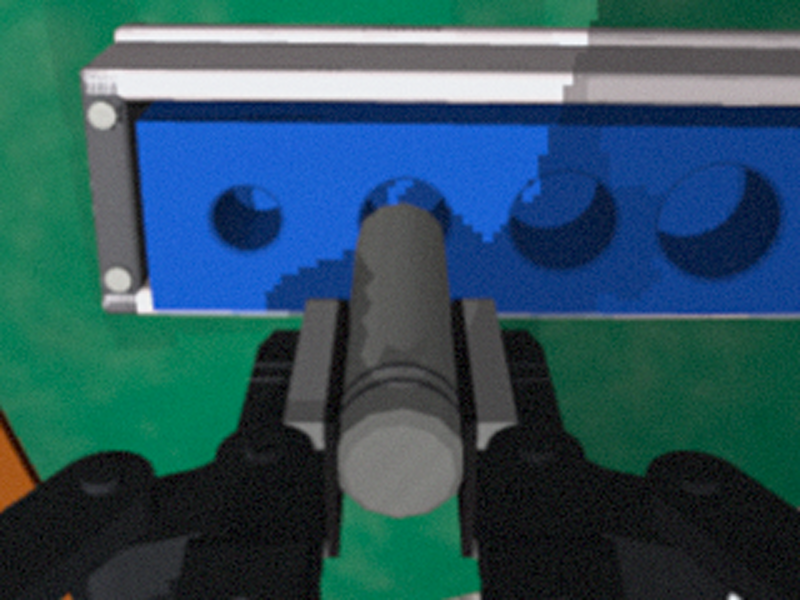

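The 18 mm hole mouth (edges at columns 360 and 447, top row 177) lies just below the pin foot (centre column 401, top row 204). Its neighbours are at (247,216), (563,219) and (718,220).

```bash
python3 -c "
from h import *
import pickle
st,s=pickle.load(open('w4.pkl','rb'));T=wristT(s,st);zt=st['eef_pos'][2]
c=lambda l:[[160+x/2.5,180+y/2.5] for x,y in l]
h=at_z(s,c([(247,216),(563,219),(718,220)]),48,T);print(h.round(2))
print('interp18',((h[0]+h[1])/2).round(2),'mouth top edge',(at_z(s,c([(403.5,177)]),48,T)[0]+[9.5,0,0]).round(2))
print('foot',(at_z(s,c([(401,204)]),zt-40.4,T)+[9,0,0]).round(2))"
```

```text
[[627.06 -33.11  48.  ]
 [631.3   34.12  48.  ]
 [633.41  67.61  48.  ]]
interp18 [6.2918e+02 5.1000e-01 4.8000e+01] mouth top edge [629.43   0.63  48.  ]
foot [[ 6.315e+02 -5.000e-02  5.651e+01]]
```

Call:
{"op": "apply_moves", "data": {"rows": [1.5,0.5,2,0,1.5,0.5,4,0,1.5,0.5,6,0,1.5,0.5,8,0,1.5,0.5,8,0]}}

```text
time_s: 6.85
eef_pos: [628.9, -0.2, 88.0]
orientation: [0.026, 1.0, -0.0, -0.0]
force: [0.1, -0.0, -2.1]
gripper_width: 16.4
grip_force: 48.9
```

Call:
{"op": "apply_moves", "data": {"rows": [0,0,1,0,0,0,2,0,0,0,3,0,0,0,4,0,0,0,4,0]}}

```text
time_s: 7.35
eef_pos: [629.7, -0.1, 84.6]
orientation: [0.026, 1.0, 0.0, 0.001]
force: [2.7, 1.3, -0.8]
gripper_width: 16.9
grip_force: 49.0
```

Call:
{"op": "apply_moves", "data": {"rows": [-0.4,0.2,1,0,-0.4,0.2,2,0,-0.4,0.2,3,0,-0.4,0.2,3,0,-0.4,0.2,3,0]}}

```text
time_s: 7.85
eef_pos: [629.7, 0.0, 81.4]
orientation: [0.026, 1.0, 0.0, 0.0]
force: [3.0, 0.6, -2.0]
gripper_width: 16.5
grip_force: 49.0
```

The pin is in the hole: no vertical load at about 7 mm depth. I'll keep going and ease the x side load.

Call:
{"op": "apply_moves", "data": {"rows": [-0.4,0.1,2,0,-0.4,0.1,4,0,-0.4,0.1,6,0,-0.4,0.1,7,0,-0.4,0.1,7,0]}}

```text
time_s: 8.35
eef_pos: [629.8, 0.0, 74.2]
orientation: [0.026, 1.0, -0.0, -0.0]
force: [3.1, 1.2, -1.9]
gripper_width: 16.6
grip_force: 49.0
```

Call:
{"op": "apply_moves", "data": {"rows": [-0.2,0,2,0,-0.2,0,4,0,-0.2,0,5,0,-0.2,0,6,0,-0.2,0,6,0]}}

```text
time_s: 8.85
eef_pos: [630.0, 0.0, 68.2]
orientation: [0.026, 1.0, -0.0, -0.0]
force: [2.8, 0.3, -1.9]
gripper_width: 16.6
grip_force: 49.0
```

Call:
{"op": "apply_moves", "data": {"rows": [-0.2,0,1,0,-0.2,0,2,0,-0.2,0,3,0,-0.2,0,3.5,0,-0.2,0,3.5,0]}}

```text
time_s: 9.35
eef_pos: [630.1, 0.0, 64.7]
orientation: [0.026, 1.0, -0.0, -0.0]
force: [1.4, 0.3, -1.9]
gripper_width: 16.9
grip_force: 49.0
```

Call:
{"op": "apply_moves", "data": {"rows": [0,0,0.5,0,0,0,1,0,0,0,1.5,0,0,0,1.5,0,0,0,1.5,0]}}

```text
time_s: 9.85
eef_pos: [630.3, 0.1, 63.6]
orientation: [0.026, 1.0, -0.0, 0.0]
force: [0.2, 0.4, 3.1]
gripper_width: 16.8
grip_force: 49.4
```

The vertical force rose by about 5 N at the expected depth, so the pin is home. I'll release it.

Call:
{"op": "apply_moves", "data": {"rows": [0,0,0,0,0,0,0,0,0,0,0,0,0,0,0,0,0,0,0,0], "claw": -0.2}}

```text
time_s: 10.35
eef_pos: [630.2, 0.1, 63.3]
orientation: [0.026, 1.0, 0.0, -0.0]
force: [-0.2, -0.9, -0.2]
gripper_width: 51.3
grip_force: 0.0
```

Call:
{"op": "apply_moves", "data": {"rows": [0,0,0,0,0,0,-5,0,0,0,-25,0,0,0,-65,0,0,0,-105,0]}}

```text
time_s: 10.85
eef_pos: [629.7, 0.1, 169.2]
orientation: [0.026, 1.0, -0.0, -0.001]
force: [1.0, 0.4, 0.5]
gripper_width: 51.2
grip_force: 0.0
```

Call:
{"op": "apply_moves", "data": {"rows": [0,0,-10,0,0,0,-10,0,0,0,-10,0,0,0,-10,0,0,0,-10,0]}}

```text
time_s: 11.35
eef_pos: [629.3, 0.1, 176.7]
orientation: [0.026, 1.0, -0.0, -0.001]
force: [0.7, 0.5, -0.2]
gripper_width: 51.3
grip_force: 0.0
```

```bash
python3 -c "
from h import *
go([630,0,180])
s=snapshot('scene');w=snapshot('wrist')
a=cv2.resize(s['frame'][180:320,260:480],(800,509),interpolation=cv2.INTER_CUBIC)
save('fin',a);save('finw',w['frame'])"
```

```text
t 11.35 pos [6.2934e+02 6.0000e-02 1.7673e+02] yhead 87.03 tilt 0.17 F [ 0.7  0.5 -0.2] w 51.3
shift [-0.6 -0.  -3.3] roll None
```

View pics/fin.png

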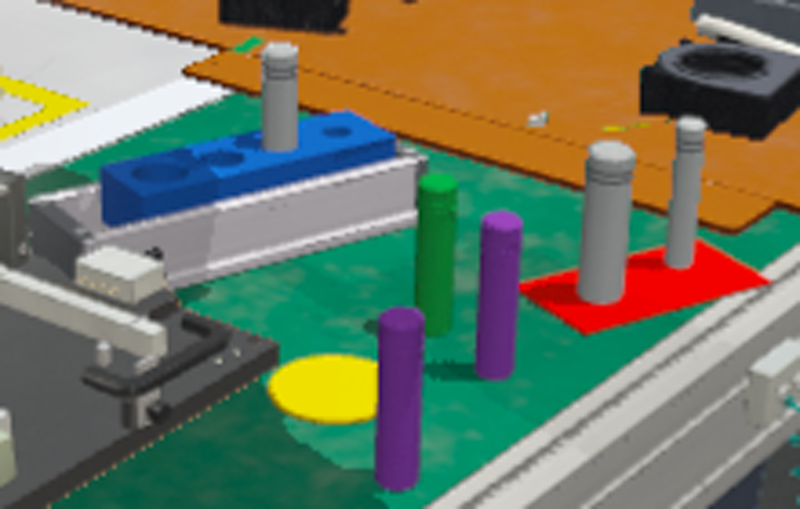

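View pics/finw.png

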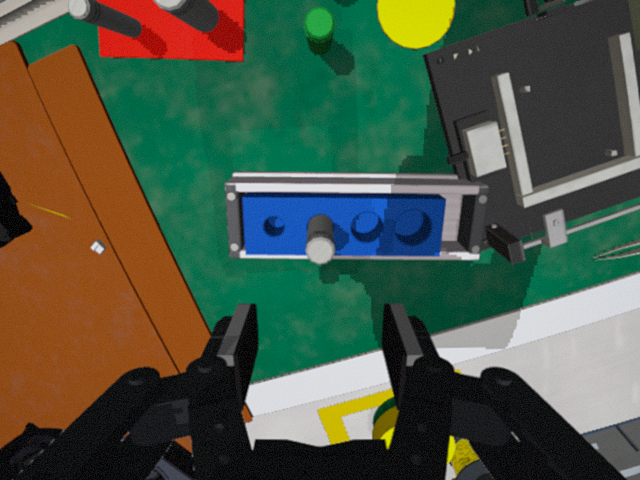

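The pin stands upright and seated in the 18 mm hole (wrist view (320,235)). The red-pad gauges and the look-alikes are undisturbed and the gripper is clear.

```bash
python3 -c "
from workcell import job_done
print(job_done())"
```

```text
the job is handed in; nothing more can be done
None
```

The 18 mm gauge from the yellow pad now stands upright and fully home in the rack's 18 mm hole and has been let go; nothing else was disturbed, and the job was handed in at about 11 s (no verdict came back).

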